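# Weigh down the lifted side of a warped lid

### The arm

A 6-joint arm with a two-finger parallel gripper is mounted at the origin on a cart in front of the work surface, level with it; the furniture and walls round the work are solid. World frame = base frame: x ahead of the robot, y to its left, z up, the work surface at z = 0. Lengths are in mm, angles in rad, forces in N, time in s.
With the tool pointing down it reaches from about 300 to 1000 mm from the base axis. Payload 5.1 kg.
Tool frame: the origin (TCP) lies midway between the tips of the shut fingers; the grasp point (between the pads) lies 19 mm behind it (grip_depth is the distance from the TCP to the grasp point, in mm); z points along the fingers, y is the direction in which the jaws open and shut (so a half turn about z gives the same grasp; the last joint's range is limited). The gripper opens to 95 mm and grips with 3 to 60 N. Pads are 20 mm wide; open, the fingers measure 119 mm over their backs; the gripper's body (75 mm by 180 mm) begins 59 mm behind the grasp point.
Start: joints at [-1.393, 0.124, 1.65, -0, 1.367, -0.083], TCP at [167.572, -628.016, 214.656] pointing down, gripper open.
Joint ranges: [-2.61, 2.61], [-1.02, 2.33], [0.03, 2.71], [-1.35, 4.49], [0.32, 2.68], [-2.91, 2.91]. Speed limits (rad/s): [2.57, 2.57, 3.14, 3.14, 3.14, 3.14].

### API

Orientations are given as a rotation vector (axis times angle).
In Python, from workcell import * gives the robot as it stands.
- The arm moves only by the shell command python3 -m pendant 'ROWS' [FORCE]. ROWS is JSON, a list that holds one entry, the list of rows, each a list of 5 numbers: the shift along the world's x, y, z in mm, then the turn about the world's z in rad, then the opening, from 0 (shut) to 1 (fully open). In form: [[[x, y, z, roll, claw], ...]]. A call has 1 to 20 rows; each row shifts and turns the pose as measured when the row begins; what a row does not reach is not made up. A row lasts 1/8 s, in which the tool goes at most 62.5 mm and 10.7 degrees, less where a joint would pass 70% of its speed; a pose out of reach is approached as far as the arm can. A call with a gripper value outside its range is refused whole. The fingers move at their own pace and stop on an object; FORCE is the grip in N (left out, the last holds). Time passes only in rows, so rows that do not move let the fingers close. It gives the time, the measured TCP pose, the force and the opening at its end, in the units of the state.
- state(): the state, without advancing time (a new reading comes with each control period).
- camera(name): name is "scene" or "top" or "wrist"; returns a dict with "frame" (480x640x3 uint8, red, green, blue), "fov_y" (degrees; the focal length in pixels is half the picture's height over the tangent of half this angle, whatever the lens; pixels are square), "cx", "cy" (the principal point, pixels), "rvec" (rotation vector, rad) and "tvec" (3), from world to camera coordinates, as OpenCV has them. Camera axes: x right, y down, z forward; pixel columns grow to the right and rows downward; lengths in mm; the calibration is good to about 2 mm. A picture is of the moment at which its call begins. There is no depth.
- finish_job(): hands the job in, once; it reports no verdict.
The state is a dict: "t": time; "joints": joint angles; "qvel": joint speeds; "joint_efforts": joint torques, N m; "position": TCP position; "tool_rot": TCP orientation; "contact_force": force on the tool from outside, world axes, zero at the start; "moment": the same for the moment, N m; "width": finger opening in mm.
Only numpy, scipy, OpenCV 4.12 (cv2) and the standard library are available. Lean on these libraries where they do the work, as an engineer would, in place of code of your own. Each camera call takes 0.05 s, during which the arm holds its last target. There are 200 camera calls.

### The job

The flat clay lid on the stone plate has dried warped, so that one side of it is slightly lifted and it rocks. Press lightly round its rim with the closed fingertips to find the side where it rocks down, then stand the iron weight gently near the rim in the middle of that side, so that the lifted side stays down on the plate. The clay is still soft, so never press hard; do not shift the lid on the plate, and leave the other things alone.

Things in the scene. Friction and masses are not known exactly. Their poses are not given: they have to be found in the camera images.
- lid: Flat round reddish-brown clay lid on the stone plate: disc 180 mm across, flat top 14 mm above its underside, round knob in the middle (30 mm across, top 37 mm above the underside). About 0.42 kg. Origin: centre of the underside; z up. It starts level; one edge, in a direction that differs each time and is NOT tied to this frame's x or y, hangs 5 mm over the plate.
- lid_top (a point): Point on the lid's axis at the height of its flat top (14 mm over its underside); z up. Beyond a straight crease 25 mm from the axis the underside bends up by 0.08 rad. Pressed 75 mm out on the lifted side (2 N at its middle, 4 N 45 degrees aside; no motion beyond 65) the lid rocks 0.08 rad about the crease; let go, it falls back level. Fingers pushing over 20 N dent it.
- stone_plate: Fixed grey stone plate 240 x 240 mm, flat top 30 mm above the table, on which the lid lies. Origin: centre of the underside, z up.
- weight: Dark iron weight standing on the table: cylinder 45 mm across and 36 mm tall, on it a neck 14 mm across and a knob 22 mm across (48 to 54 mm up), 56 mm tall over all; about 0.42 kg. Origin: centre of the underside; z up. It holds the lifted side down if centred 60 to 65 mm from the lid's axis, within about 25 degrees of the middle of the lifted side.
- spray_bottle: White spray bottle, 186 mm tall, 90 mm wide, bystander to the right of the plate. Origin: centre of its underside.
- slip_cup: Small clay cup, 65 mm across, 47 mm tall, bystander at the far left. Origin: centre of its underside.
- teapot_lid: Small dark round teapot lid, 80 mm across, 34 mm tall, bystander on the table at the near right; not the lid to be tested. Origin: centre of its underside.
Things that resemble listed ones, but are neither listed nor needed, are in the scene too. Leave any turquoise or white look-alike of the weight alone.

How it is judged (in metres and radians):
On the way:
1. the lid is rocked down on its lifted side by the pressing fingers, with the weight not on it (angle between lid's own z axis and vertical above 0.06 rad and contact force between the fingers and lid above 0.5 N and contact force between weight and lid below 0.1 N), for 0.2 s.
At the end, for the whole second after the job is handed in: The weight stands upright (within 0.15 rad) at rest on the lid and not on the plate, released, and by its weight alone holds the lifted side down: the lid leans 0.06 to 0.11 rad towards that side, rests on the plate and is within 20 mm of where it started (angle between lid's own z axis and vertical between 0.06 and 0.11 rad and contact force between weight and lid above 2.5 N and contact force between weight and stone_plate below 0.1 N and angle between weight's own z axis and vertical below 0.15 rad and contact force between lid and stone_plate above 5 N and distance of lid from where it was at the start of the episode below 0.02 m and linear speed of each of weight, lid below 0.02 m/s); the robot touches nothing.
It fails at once if the fingers push on the lid with more than 20 N (contact force between the fingers and lid above 20 N).
It fails at once if the weight is banged or pushed on the lid with more than 30 N (contact force between weight and lid above 30 N).
It fails at once if the lid is shifted or lifted by more than 30 mm (distance of lid from where it was at the start of the episode above 0.03 m).
It fails at once if the spray bottle, the cup or the small teapot lid is moved by more than 30 mm (distance of any of spray_bottle, slip_cup, teapot_lid from where it was at the start of the episode above 0.03 m).
It also fails if it takes over 72 s, if anything falls off the work surface, if the arm or the gripper's body presses on something with over 40 N, if the wrist force passes 120 N, or if a joint passes its speed limit or range.

## Working session

There is one attempt and no reset: what is moved stays moved. The work goes in short steps, Python scripts to look and compute and a shell command to move; the robot and the scene stay as the last step left them, time stands still between calls to the robot, and variables do not carry over. Pictures are saved under pics/ and viewed, about 8 in all and at most 12, crops included, and the job is handed in when it is done.

```bash
mkdir -p pics; cat > h.py <<'E'
import numpy as np, cv2
from workcell import *
def grab(name,fn):
    c=camera(name); cv2.imwrite(fn,cv2.cvtColor(c["frame"],cv2.COLOR_RGB2BGR)); 
    np.save(fn+'.npy',{k:v for k,v in c.items() if k!='frame'},allow_pickle=True); return c
def K(c):
    f=240/np.tan(np.radians(c["fov_y"])/2); return np.array([[f,0,c["cx"]],[0,f,c["cy"]],[0,0,1]])
def load(fn): return np.load(fn+'.npy',allow_pickle=True).item()
def ray(c,u,v,z):
    R=cv2.Rodrigues(np.array(c["rvec"],float))[0]; t=np.array(c["tvec"],float).ravel()
    d=R.T@np.linalg.inv(K(c))@[u,v,1]; o=-R.T@t
    return o+d*(z-o[2])/d[2]
def proj(c,P):
    return cv2.projectPoints(np.array(P,float).reshape(-1,3),np.array(c["rvec"],float),np.array(c["tvec"],float),K(c),None)[0][:,0]
E
python3 - <<'E'
from h import *
for n in("scene","top"):
    c=grab(n,f"pics/{n}1.png"); print(n,c["fov_y"],c["cx"],c["cy"],c["rvec"],c["tvec"])
print(state())
E
```

```text
scene 56.36188515086807 321.4502317324934 244.92973649607652 [ 0.62723809 -2.46390702  1.35831074] [ 488.57364839  208.61436981 1021.54482279]
top 54.88571609863425 313.7319310736762 241.22844125104294 [ 2.16466858 -2.11492197  0.2060917 ] [ -26.61856197  578.97894864 1067.76542678]
{'t': 0.1, 'joints': array([-1.39263462e+00,  1.24426705e-01,  1.65153348e+00,  3.34954169e-06,
        1.36750140e+00, -8.25782999e-02]), 'qvel': array([-1.97063468e-04, -2.86282984e-03, -2.61497688e-03, -8.57924520e-05,
        9.89228472e-04,  1.67294294e-04]), 'joint_efforts': array([ 6.38393576e-04, -4.18883407e+01, -3.61095607e+01,  7.77688134e-02,
        4.61935904e-02, -6.06521621e-05]), 'position': array([ 167.45031369, -627.45955939,  213.52084122]), 'tool_rot': array([-3.11308169e+00, -4.08166466e-01,  1.35022779e-04]), 'contact_force': array([-0.45096375, -0.56866714, -0.12168093]), 'moment': array([-0.04605937,  0.00011103, -0.00804911]), 'width': 95.16262893679858}
```

View pics/top1.png

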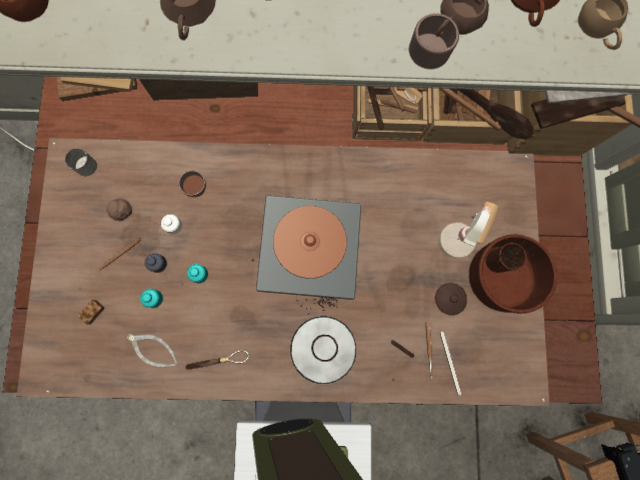

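View pics/scene1.png

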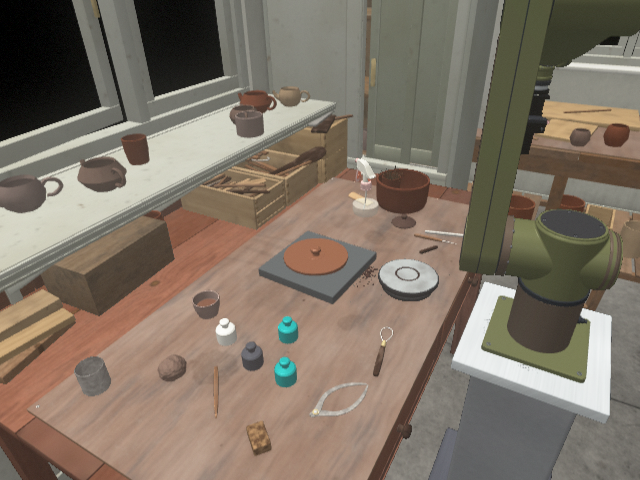

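Candidates for the weight, as top-view pixels: dark (155,262), turquoise (197,273), turquoise (151,298), white (171,224). The dark clod at (119,209) and the teapot lid at (451,299) could also be confused with it. I choose the dark one, which is at scene (252,355). The clay lid is at top (310,241). I'll check both in one crop.

```bash
python3 - <<'E'
from h import *
t=cv2.imread("pics/top1.png"); s=cv2.imread("pics/scene1.png")
a=cv2.resize(t[235:290,125:200],None,fx=5,fy=5,interpolation=2)   # 375x275
b=cv2.resize(s[325:380,215:290],None,fx=5,fy=5,interpolation=2)
d=cv2.resize(t[190:305,250:370],None,fx=3.33,fy=3.33,interpolation=2)
o=np.zeros((560,790,3),np.uint8); o[:275,:375]=a; o[280:555,:375]=b; o[:d.shape[0],385:385+d.shape[1]]=d
cv2.imwrite("pics/crop1.png",o)
c=load("pics/top1.png"); e=load("pics/scene1.png")
print("weight top cam",ray(c,155,261,52),"scene",ray(e,252,346,54))
# lid by colour
hsv=cv2.cvtColor(t,cv2.COLOR_BGR2HSV); m=np.zeros(t.shape[:2],np.uint8); m[195:300,262:360]=cv2.inRange(hsv,(0,100,90),(15,255,255))[195:300,262:360]
cn=max(cv2.findContours(m,0,1)[0],key=cv2.contourArea); el=cv2.fitEllipse(cv2.convexHull(cn)); print(el)
ce=ray(c,*el[0],44); print("lid",ce, "diam", np.linalg.norm(ray(c,el[0][0]-el[1][0]/2,el[0][1],44)-ray(c,el[0][0]+el[1][0]/2,el[0][1],44)))
for u,v in((266,197),(361,203),(355,298),(258,292)): print("plate",ray(c,u,v,30)[:2])
print("cam top pos",-cv2.Rodrigues(c["rvec"])[0].T@c["tvec"])
E
```

```text
weight top cam [521.90056247 363.62894917  52.        ] scene [517.00921786 372.39232389  54.        ]
((309.525390625, 241.54722595214844), (71.64762878417969, 72.7663345336914), 85.43045806884766)
lid [579.50267655  -3.05012837  44.        ] diam 174.28351669738478
plate [692.20452455 108.21134226]
plate [ 683.17236234 -129.855933  ]
plate [ 446.2520785  -116.22465267]
plate [455.36500743 118.21524433]
cam top pos [ 387.11221008    6.26223612 1151.58720844]
```

View pics/crop1.png

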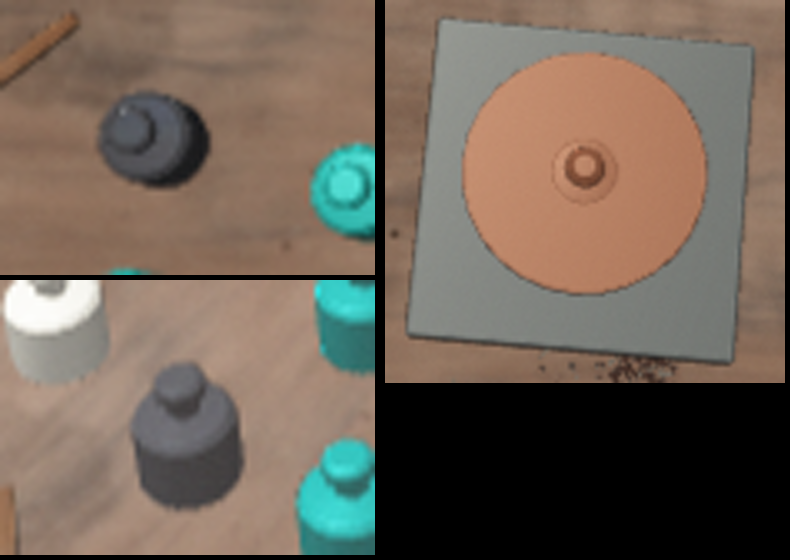

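```bash
python3 - <<'E'
from h import *
c=load("pics/top1.png"); e=load("pics/scene1.png")
print("weight",ray(c,150.8,260.8,56),ray(e,251.2,344.5,56))
for z in(67,):print("lid knob",ray(c,310.1,239.8,67),"rim",ray(c,310.06,242.3,44))
s=state();print(s["tool_rot"],s["position"])
# predicted lookalike positions
for u,v in((345/5+125,186/5+235),(171,222),(151,297)): print(ray(c,u,v,54))
print(ray(c,458,238,20),ray(c,488,215,180))
E
```

```text
weight [521.64813352 372.25249226  56.        ] [519.72056155 371.19866079  56.        ]
lid knob [579.76754259  -4.12892019  67.        ] rim [577.67788887  -4.39248014  44.        ]
[-3.11308169e+00 -4.08166466e-01  1.35022779e-04] [ 167.45031369 -627.45955939  213.52084122]
[497.17206706 269.08672646  54.        ]
[617.22585383 332.23848679  54.        ]
[436.54741097 365.49231431  54.        ]
[ 602.03135513 -375.0068962    20.        ] [ 624.16943952 -388.40014861  180.        ]
```

```bash
python3 -m pendant '[[[26,38,0,0,0],[26,38,0,0,0],[26,38,0,0,0],[26,38,0,0,0],[26,38,0,0,0],[26,38,0,0,0],[26,38,0,0,0],[26,38,0,0,0],[26,38,0,0,0],[26,38,0,0,0],[19,40,-12,0,0],[19,40,-12,0,0],[19,40,-12,0,0],[19,40,-12,0,0],[19,40,-12,0,0],[19,40,-12,0,0],[19,40,-12,0,0]]]' 20
```

```text
t: 2.22
position: [565.6, 55.7, 119.8]
tool_rot: [-3.108, -0.398, 0.004]
contact_force: [1.0, -0.3, -0.1]
width: 0.4
```

```bash
python3 -m pendant '[[[10,12,-30,0,0],[4,4,-25,0,0],[0,0,-8,0,0],[0,0,-3,0,0],[0,0,0,0,0]]]'; python3 -c "
from workcell import *
s=state();print(s['position'],s['contact_force'],s['moment'])"
```

```text
t: 2.85
position: [579.2, 75.1, 50.5]
tool_rot: [-3.107, -0.405, 0.008]
contact_force: [-0.8, -0.9, 0.1]
width: 0.3
[579.22201509  75.10603677  50.48808751] [-0.78683452 -0.85839571  0.06396279] [-0.01616617  0.02476187 -0.0318312 ]
```

```bash
python3 -m pendant '[[[0,-4,-3,0,0],[0,0,-1,0,0],[0,0,0,0,0]]]'; for i in 1 2 3; do python3 -m pendant '[[[0,0,-1,0,0],[0,0,0,0,0]]]' | egrep 'pos|force'; done
```

```text
t: 3.22
position: [580.6, 70.1, 48.7]
tool_rot: [-3.108, -0.403, 0.002]
contact_force: [0.4, 0.1, 0.2]
width: 0.5
position: [580.9, 70.0, 48.1]
contact_force: [0.1, -0.4, -0.9]
position: [580.8, 70.1, 47.0]
contact_force: [0.1, 0.7, -0.3]
position: [580.8, 70.1, 45.8]
contact_force: [0.2, 0.3, -0.3]
```

```bash
for i in 1 2 3 4; do python3 -m pendant '[[[0,0,-1,0,0]]]' | egrep 'pos|force'; done
```

```text
position: [580.9, 70.2, 44.9]
contact_force: [0.2, 0.2, 0.5]
position: [580.8, 70.3, 44.0]
contact_force: [-1.3, 0.7, 2.6]
position: [580.8, 70.4, 43.2]
contact_force: [-1.3, 2.0, 3.1]
position: [580.8, 70.7, 42.4]
contact_force: [-1.6, 0.6, 2.7]
```

```bash
for i in 1 2 3 4; do python3 -m pendant '[[[0,0,-1,0,0]]]' | egrep 'pos|force'; done
```

```text
position: [580.7, 70.9, 41.5]
contact_force: [-2.2, 0.9, 3.2]
position: [580.7, 71.1, 40.6]
contact_force: [-2.1, 0.9, 5.5]
position: [580.8, 71.1, 40.4]
contact_force: [-5.8, 1.4, 10.1]
position: [580.8, 71.1, 40.4]
contact_force: [-4.8, 0.5, 9.3]
```

```bash
python3 -m pendant '[[[0,0,4,0,0],[0,0,6,0,0],[-27,-11,3,0,0],[-26,-11,0,0,0],[-1,0,-4,0,0],[0,0,-3,0,0],[0,0,-2,0,0],[0,0,0,0,0]]]'; for i in 1 2 3 4; do python3 -m pendant '[[[0,0,-1,0,0]]]' | egrep 'pos|force'; done
```

```text
t: 5.98
position: [528.7, 48.1, 44.5]
tool_rot: [-3.108, -0.404, -0.004]
contact_force: [-0.0, 0.5, 1.0]
width: 0.7
position: [529.0, 48.3, 43.7]
contact_force: [-2.8, 1.8, 3.2]
position: [529.0, 48.6, 42.9]
contact_force: [-3.5, 1.7, 4.0]
position: [529.0, 48.9, 42.1]
contact_force: [-3.4, 0.9, 4.3]
position: [528.9, 49.2, 41.4]
contact_force: [-3.1, 0.8, 7.8]
```

```bash
python3 -m pendant '[[[0,0,4,0,0],[0,0,6,0,0],[26,11,1,0,0],[26,10,0,0,0],[25,-10,0,0,0],[25,-11,-1,0,0],[0,0,-4,0,0],[0,0,-2,0,0],[0,0,0,0,0]]]'; for i in 1 2 3 4 5 6; do python3 -m pendant '[[[0,0,-1,0,0]]]' | egrep 'pos|force'; done
```

```text
t: 7.6
position: [633.8, 48.7, 45.5]
tool_rot: [-3.109, -0.406, -0.007]
contact_force: [0.7, 1.2, -0.6]
width: 0.5
position: [633.2, 49.0, 44.5]
contact_force: [0.2, 0.9, -0.2]
position: [633.1, 49.0, 44.2]
contact_force: [-1.3, -0.5, 5.4]
position: [633.2, 49.1, 44.1]
contact_force: [-2.7, -0.7, 5.8]
position: [633.2, 49.1, 44.1]
contact_force: [-2.7, -0.2, 6.1]
position: [633.2, 49.1, 44.1]
contact_force: [-3.0, -0.9, 5.8]
position: [633.2, 49.1, 44.1]
contact_force: [-2.2, -0.5, 5.4]
```

```bash
python3 -m pendant '[[[0,0,5,0,0],[-26,11,6,0,0],[-26,10,0,0,0],[-27,-7,0,0,0],[-27,-16,0,0,0],[-16,-19,0,0,0],[0,0,-4,0,0],[0,0,-4,0,0],[0,0,-1,0,0],[0,0,0,0,0]]]'; for i in 1 2 3 4 5 6 ; do python3 -m pendant '[[[0,0,-1,0,0]]]' | egrep 'pos|force'; done
```

```text
t: 9.6
position: [509.5, 29.9, 45.9]
tool_rot: [-3.107, -0.409, -0.014]
contact_force: [-0.8, -0.3, 0.3]
width: 0.3
position: [509.9, 30.1, 44.9]
contact_force: [-0.4, 0.1, -0.5]
position: [510.0, 30.3, 44.1]
contact_force: [-2.2, 0.5, 4.9]
position: [510.0, 30.4, 43.7]
contact_force: [-3.3, 1.1, 5.7]
position: [509.9, 30.7, 43.3]
contact_force: [-3.3, 1.2, 6.2]
position: [509.9, 30.8, 43.0]
contact_force: [-3.1, 0.5, 7.3]
position: [509.9, 31.0, 42.8]
contact_force: [-3.0, 1.3, 6.3]
```

```bash
for i in 1 2 3 ; do python3 -m pendant '[[[0,0,-1.5,0,0]]]' | egrep 'pos|force'; done
```

```text
position: [509.9, 31.2, 42.4]
contact_force: [-4.8, 1.1, 10.5]
position: [509.9, 31.2, 42.3]
contact_force: [-6.0, -0.3, 11.6]
position: [509.9, 31.2, 42.3]
contact_force: [-5.1, -0.8, 10.7]
```

```bash
python3 -m pendant '[[[0,0,5,0,0],[18,18,6,0,0],[25,12,0,0,0],[25,8,0,0,0],[20,-1,0,0,0],[19,-7,0,0,0],[0,0,-4,0,0],[0,0,-4,0,0],[0,0,-1,0,0],[0,0,0,0,0]]]'; for i in 1 2 3 4 5  ; do python3 -m pendant '[[[0,0,-1,0,0]]]' | egrep 'pos|force'; done;  for i in 1 2 3 ; do python3 -m pendant '[[[0,0,-1.5,0,0]]]' | egrep 'pos|force'; done
```

```text
t: 11.98
position: [619.6, 62.9, 44.3]
tool_rot: [-3.105, -0.41, -0.011]
contact_force: [1.1, -0.3, 1.6]
width: 0.2
position: [619.5, 63.1, 43.9]
contact_force: [-0.8, 0.1, 2.3]
position: [619.5, 63.2, 43.5]
contact_force: [-0.6, 0.7, 2.5]
position: [619.5, 63.5, 42.8]
contact_force: [-1.0, 2.4, 3.8]
position: [619.4, 63.8, 42.0]
contact_force: [-1.2, 1.8, 3.4]
position: [619.5, 63.9, 41.7]
contact_force: [-3.7, -0.0, 8.8]
position: [619.5, 63.9, 41.5]
contact_force: [-5.4, 0.4, 12.9]
position: [619.5, 63.9, 41.6]
contact_force: [-6.1, 0.5, 12.7]
position: [619.5, 63.9, 41.6]
contact_force: [-6.4, -0.0, 10.8]
```

```bash
python3 -m pendant '[[[0,0,10,0,0],[0,0,40,0.17,0.3],[-11,34,40,0.17,0.65],[-11,34,10,0.17,0.65],[-11,34,0,0.17,0.65],[-11,34,0,0.17,0.65],[-11,34,0,0.17,0.65],[-11,34,0,0.17,0.65],[-11,34,0,0.17,0.65],[-11,34,0,0.17,0.65],[-11,34,0,0,0.65],[-11,34,0,0,0.65],[0,0,0,0,0.65],[0,0,0,0,0.65]]]'; python3 - <<'E'
from h import *
c=grab("wrist","pics/w1.png");grab("top","pics/top2.png");s=state();print(s["position"],s["tool_rot"],s["joints"])
E
```

```text
t: 14.72
position: [504.0, 410.6, 138.7]
tool_rot: [-1.897, -2.499, 0.009]
contact_force: [-0.2, -1.1, 0.9]
width: 61.9
[504.23544496 410.28071503 138.8438857 ] [-1.89802329 -2.49749467  0.00830523] [0.59921367 0.18372622 1.71389442 0.00294233 1.25048576 0.32718584]
```

View pics/w1.png

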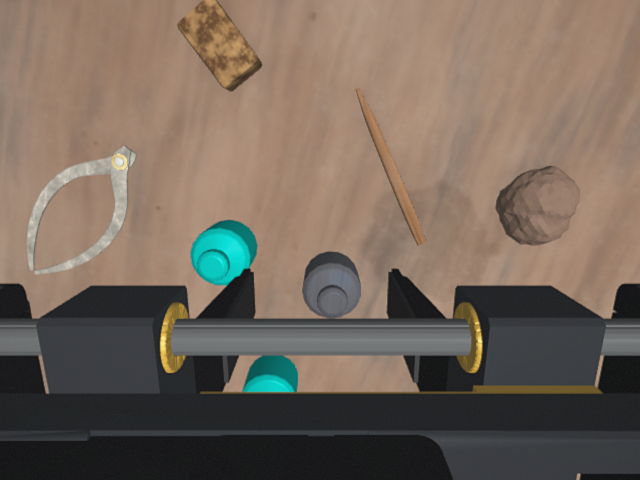

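The picture shows the dark weight with its knob top at (333,299), between the open fingers. One turquoise copy is at (224,252) and the other at (270,375). The clod is at the right.

```bash
python3 - <<'E'
from h import *
c=load("pics/w1.png"); print("weight wrist",ray(c,333,299,56)); print("turq", ray(c,212,264,56))
# body base edges far side at table: (330,253)
t=cv2.imread("pics/top2.png"); k=load("pics/top2.png")
d=cv2.resize(t[190:305,250:370],None,fx=5,fy=5,interpolation=2); cv2.imwrite("pics/crop2.png",d)
def lid(fn):
    t=cv2.imread(fn);c=load(fn)
    hsv=cv2.cvtColor(t,cv2.COLOR_BGR2HSV); m=np.zeros(t.shape[:2],np.uint8); m[195:300,262:360]=cv2.inRange(hsv,(0,80,60),(20,255,255))[195:300,262:360]
    cn=max(cv2.findContours(m,0,1)[0],key=cv2.contourArea); x=cv2.fitEllipse(cv2.convexHull(cn)); return x
for f in("pics/top1.png","pics/top2.png"):
    x=lid(f);print(x,ray(load(f),x[0][0]+.0,x[0][1],44))
P=[[579+90*np.cos(a),-4+90*np.sin(a),44] for a in np.linspace(0,6.28,60)]; p=proj(k,P); print(p.min(0),p.max(0),cv2.fitEllipse(p.astype(np.float32)))
E
```

```text
weight wrist [521.60743861 376.09165359  56.        ]
turq [435.40908541 378.21185354  56.        ]
((309.46856689453125, 241.53443908691406), (72.05296325683594, 73.35620880126953), 87.57088470458984) [579.53076572  -2.91122297  44.        ]
((309.4942626953125, 241.51983642578125), (72.03401947021484, 73.39434051513672), 87.17835998535156) [579.56837582  -2.97288025  44.        ]
[272.84586842 205.80581492] [346.82550209 278.71452772] ((309.8479919433594, 242.2612762451172), (72.93006896972656, 74.01483154296875), 94.38784790039062)
```

```bash
python3 -m pendant '[[[8,-20,0,-0.06,0.65],[8,-18,0,0,0.65],[0,0,0,0,0.65]]]'
```

```text
t: 15.2
position: [522.5, 367.0, 139.0]
tool_rot: [-1.982, -2.432, 0.008]
contact_force: [0.4, -0.3, 0.5]
width: 61.8
```

```bash
python3 -m pendant '[[[-1,6.5,-40,0,0.65],[0,0,-40,0,0.65],[0,0,-20,0,0.65],[0,0,-15,0,0.65],[0,0,-8,0,0.65],[0,0,-3,0,0.65],[0,0,0,0,0.65]]]'; python3 - <<'E'
from h import *
c=grab("wrist","pics/w2.png")
c=grab("top","pics/top3.png")
E
```

```text
t: 16.08
position: [525.7, 373.5, 14.5]
tool_rot: [-1.988, -2.43, -0.006]
contact_force: [-0.4, -0.2, 0.8]
width: 61.9
```

View pics/w2.png

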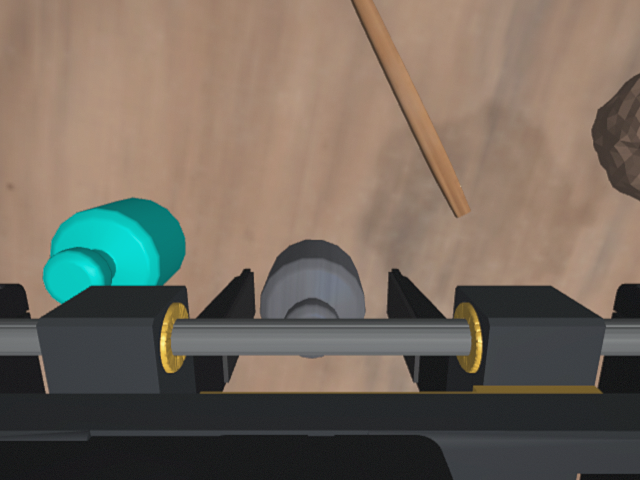

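```bash
python3 - <<'E'
from h import *
c=load("pics/w2.png"); a=np.linspace(0,2*np.pi,90)
def ring(x,y,r,z): return proj(c,np.c_[x+r*np.cos(a),y+r*np.sin(a),0*a+z])
for y in(368,370,372,374,376,378):
    b=ring(520.5,y,22.5,0);t=ring(520.5,y,22.5,36);k=ring(520.5,y,11,54)
    print(y,"base far v",b[:,1].min().round(1),"top L/R",t[:,0].min().round(1),t[:,0].max().round(1),"knob vmin/vmax",ring(520.5,y,11,48)[:,1].min().round(1),k[:,1].max().round(1))
print("TCP",proj(c,state()["position"]))
E
```

```text
368 base far v 246.9 top L/R 251.9 360.7 knob vmin/vmax 309.4 370.3
370 base far v 243.0 top L/R 252.7 361.8 knob vmin/vmax 304.6 365.6
372 base far v 239.1 top L/R 253.4 362.9 knob vmin/vmax 299.7 360.9
374 base far v 235.2 top L/R 254.2 363.9 knob vmin/vmax 294.8 356.2
376 base far v 231.2 top L/R 255.0 365.0 knob vmin/vmax 289.9 351.5
378 base far v 227.3 top L/R 255.8 366.1 knob vmin/vmax 284.9 346.7
TCP [[321.85371762 292.758372  ]]
```

```bash
python3 -m pendant '[[[-2,-1,-3,0,0.65],[0,0,0,0,0.55],[0,0,0,0,0.45],[0,0,0,0,0.3],[0,0,0,0,0.3],[0,0,0,0,0.3],[0,0,0,0,0.3]]]' 15; python3 -m pendant '[[[0,0,10,0,0.3],[0,0,30,0,0.3],[0,0,40,0,0.3],[0,0,20,0,0.3],[0,0,0,0,0.3],[0,0,0,0,0.3]]]'; python3 - <<'E'
from h import *
c=grab("wrist","pics/w3.png"); c=grab("top","pics/top4.png"); s=state(); print(s["position"],s["contact_force"])
E
```

```text
t: 17.05
position: [523.4, 372.8, 12.9]
tool_rot: [-1.988, -2.43, -0.007]
contact_force: [-2.5, 0.4, 1.6]
width: 44.1
t: 17.8
position: [520.5, 370.3, 110.1]
tool_rot: [-1.987, -2.429, 0.004]
contact_force: [0.4, -0.5, -4.6]
width: 44.3
[520.38370915 370.30268443 109.78600505] [-0.23287792  0.55359532 -4.87545586]
```

View pics/w3.png

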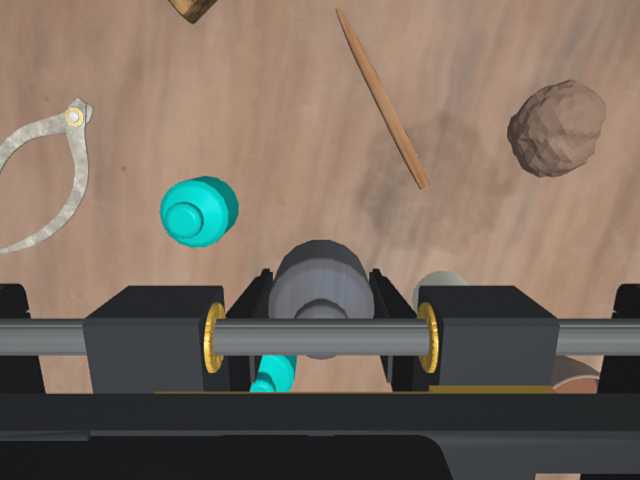

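```bash
python3 -m pendant '[[[4,-25,0,0,0.3],[6,-35,0,0,0.3],[6,-35,0,0,0.3],[6,-35,0,0,0.3],[6,-35,0,0,0.3],[6,-35,0,0,0.3],[6,-35,0,0,0.3],[5,-30,0,0,0.3],[2,-20,0,0,0.3],[0,-10,0,0,0.3],[0,0,0,0,0.3],[0,0,0,0,0.3]]]'
```

```text
t: 19.4
position: [559.9, 66.0, 94.6]
tool_rot: [-1.975, -2.42, 0.031]
contact_force: [-0.1, 0.2, -4.4]
width: 44.4
```

```bash
python3 -m pendant '[[[5,-5,-10,0,0.3],[2,-2,-8,0,0.3],[0,0,-3,0,0.3],[0,0,0,0,0.3]]]'; python3 - <<'E'
from h import *
s=state();print(s["position"],s["tool_rot"])
w=grab("wrist","pics/w4.png"); grab("top","pics/top5.png"); grab("scene","pics/scene5.png")
a=cv2.imread("pics/w4.png"); b=cv2.imread("pics/top5.png")
o=np.zeros((480,800,3),np.uint8); o[:360,:480]=cv2.resize(a,(480,360),interpolation=cv2.INTER_AREA)
b=cv2.resize(b[190:310,260:365],None,fx=3,fy=3,interpolation=2); o[:b.shape[0],485:485+b.shape[1]]=b
cv2.imwrite("pics/crop5.png",o)
E
```

```text
t: 19.9
position: [567.0, 60.3, 71.5]
tool_rot: [-1.971, -2.422, 0.031]
contact_force: [0.5, -0.3, -4.2]
width: 44.1
[566.95192079  60.25950271  71.45105968] [-1.9712428  -2.42198195  0.03133489]
```

View pics/crop5.png

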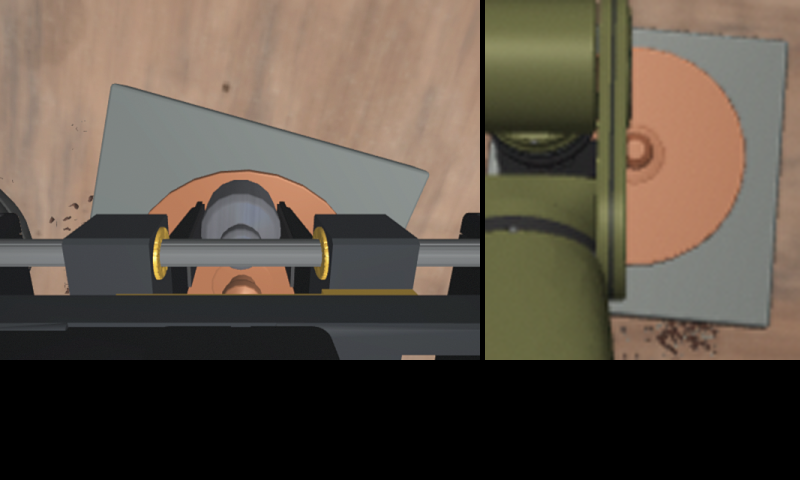

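```bash
python3 - <<'E'
from h import *
from scipy.optimize import least_squares
c=load("pics/w4.png"); im=cv2.imread("pics/w4.png"); 
print("cam",-cv2.Rodrigues(c["rvec"])[0].T@c["tvec"], "tcp px",proj(c,[566.95,60.26,71.45]))
h=cv2.cvtColor(im,cv2.COLOR_BGR2HSV)
pts=[]
for u in list(range(215,270,3))+list(range(372,435,3))+list(range(270,372,6)):
    col=h[180:300,u]; ok=(col[:,0]<14)&(col[:,1]>110)
    i=np.flatnonzero(ok)
    if len(i)==0: continue
    v=180+i[0]
    # first bright one
    V=im[v:v+8,u,2]; pts.append((u,v,V.tolist()))
for p in pts[::6]: print(p)
U=np.array([(u,v+int(np.argmax(np.array(V)>150))) for u,v,V in pts],float)
G=np.array([ray(c,u,v,44)[:2] for u,v in U])
f=lambda q:np.hypot(*(G-q).T)-90
r=least_squares(f,[580,-4],loss='soft_l1'); print("lid wrist",r.x,np.abs(r.fun).max())
cv2.imwrite("pics/c6.png",cv2.resize(im[215:400,250:390],None,fx=3.2,fy=3.2,interpolation=2))
E
```

```text
cam [557.53791091 127.87412083 241.25914691] tcp px [[321.18445368 292.58877193]]
(215, np.int64(267), [109, 150, 177, 185, 184, 185, 184, 186])
(233, np.int64(253), [92, 135, 179, 186, 187, 186, 187, 186])
(251, np.int64(243), [92, 137, 181, 188, 187, 188, 189, 187])
(269, np.int64(236), [92, 123, 169, 190, 192, 190, 190, 190])
(387, np.int64(240), [106, 137, 192, 222, 213, 205, 203, 203])
(405, np.int64(248), [118, 157, 205, 218, 211, 201, 202, 201])
(423, np.int64(261), [132, 176, 213, 209, 204, 199, 198, 198])
(282, np.int64(232), [91, 117, 165, 194, 194, 191, 191, 191])
(318, np.int64(228), [105, 154, 204, 204, 199, 197, 196, 195])
(354, np.int64(231), [111, 166, 221, 215, 204, 201, 200, 201])
lid wrist [580.92867541  -4.30955688] 0.5523379396355921
```

View pics/c6.png

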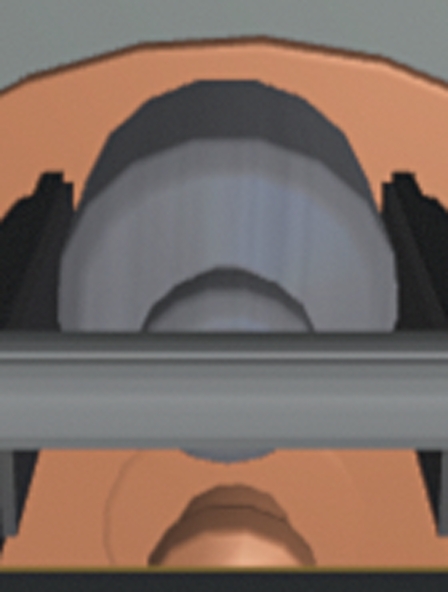

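```bash
python3 - <<'E'
from h import *
c=load("pics/w4.png"); a=np.linspace(0,2*np.pi,180)
R=cv2.Rodrigues(np.array([-1.9712428,-2.42198195,0.03133489]))[0]; p=np.array([566.95,60.26,71.45])
print("tool z",R[:,2],"x",R[:,0])
def ring(o,r,h): # h above underside; underside 12.9 beyond tcp along tool z
    return proj(c,(p+R@np.vstack([o+r*np.cos(a),r*np.sin(a),0*a+12.9-h])[:, :].reshape(3,-1)[:,i] for i in range(180)) if 0 else (p[:,None]+R@np.vstack([o+r*np.cos(a),r*np.sin(a),0*a+12.9-h])).T)
for o in(-4,-3,-2,-1,0,1,2):
    print(o,"base v",ring(o,22.5,0)[:,1].min().round(1),"knob vmin",ring(o,11,48)[:,1].min().round(1),"knob vmax",max(ring(o,11,54)[:,1].max(),ring(o,11,56)[:,1].max()*0).round(1), "base ctr",(p+R@[o,0,12.9]).round(1))
n=np.array([np.cos(np.radians(102)),np.sin(np.radians(102))]);print("target wrist-lid",np.array([580.93,-4.31])+62.5*n)
E
```

```text
tool z [-0.02712814 -0.00379106 -0.99962478] x [-0.20303552  0.97916973  0.00179656]
-4 base v 246.9 knob vmin 310.5 knob vmax 372.0 base ctr [567.4  56.3  58.5]
-3 base v 244.9 knob vmin 308.0 knob vmax 369.6 base ctr [567.2  57.3  58.5]
-2 base v 242.9 knob vmin 305.5 knob vmax 367.2 base ctr [567.   58.3  58.6]
-1 base v 240.9 knob vmin 303.0 knob vmax 364.8 base ctr [566.8  59.2  58.6]
0 base v 238.9 knob vmin 300.5 knob vmax 362.4 base ctr [566.6  60.2  58.6]
1 base v 236.9 knob vmin 298.0 knob vmax 360.0 base ctr [566.4  61.2  58.6]
2 base v 234.9 knob vmin 295.5 knob vmax 357.6 base ctr [566.2  62.2  58.6]
target wrist-lid [567.93551932  56.82422505]
```

```bash
python3 -m pendant '[[[1.4,-3.6,-5,0,0.3],[0,0,-4,0,0.3],[0,0,0,0,0.3]]]'; for i in 1 2 3 4; do python3 -m pendant '[[[0,0,-1,0,0.3]]]' | egrep 'pos|force'; done
```

```text
t: 20.42
position: [569.2, 56.3, 63.2]
tool_rot: [-1.973, -2.423, 0.029]
contact_force: [-0.9, 0.6, -4.1]
width: 44.0
position: [569.3, 56.3, 62.3]
contact_force: [-0.9, -0.2, -3.6]
position: [569.4, 56.3, 61.2]
contact_force: [0.1, -0.3, -4.6]
position: [569.4, 56.4, 60.3]
contact_force: [0.2, 0.2, -3.7]
position: [569.4, 56.4, 59.2]
contact_force: [-0.2, -0.2, -4.5]
```

```bash
for i in 1 2 3 4 5 6; do python3 -m pendant '[[[0,0,-1,0,0.3]]]' | egrep 'pos|force'; done
```

```text
position: [569.4, 56.4, 58.2]
contact_force: [0.3, 0.0, -3.9]
position: [569.5, 56.4, 57.2]
contact_force: [-1.3, -0.7, -2.6]
position: [569.5, 56.6, 56.7]
contact_force: [-2.3, 0.3, 1.3]
position: [569.4, 56.9, 56.2]
contact_force: [-2.7, 1.6, 1.6]
position: [569.4, 57.2, 55.8]
contact_force: [-3.9, 0.4, 2.2]
position: [569.3, 57.5, 55.3]
contact_force: [-4.1, 1.9, 4.4]
```

```bash
for i in 1 2 3; do python3 -m pendant '[[[0,-0.6,-1,0,0.3]]]' | egrep 'pos|force'; done
```

```text
position: [569.3, 57.5, 55.1]
contact_force: [-5.8, 4.0, 6.6]
position: [569.3, 57.5, 55.1]
contact_force: [-5.5, 2.8, 7.2]
position: [569.4, 57.5, 55.1]
contact_force: [-5.6, 3.2, 6.4]
```

```bash
python3 -m pendant '[[[0,0,0.3,0,0.3],[0,0,0,0,0.3]]]'|egrep 'pos|force'; python3 -m pendant '[[[0,0,0,0,0.48],[0,0,0,0,0.50],[0,0,0,0,0.53],[0,0,0,0,0.58],[0,0,0,0,0.62]]]'; python3 - <<'E'
from h import *
grab("wrist","pics/w7.png"); im=cv2.imread("pics/w7.png"); cv2.imwrite("pics/c7.png",im[180:420,160:480])
E
```

```text
position: [569.5, 57.2, 55.8]
contact_force: [-3.0, 0.4, 1.7]
t: 22.92
position: [571.9, 56.5, 56.2]
tool_rot: [-1.974, -2.424, 0.02]
contact_force: [0.3, 0.4, -0.3]
width: 57.8
```

View pics/c7.png

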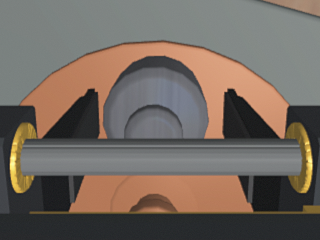

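```bash
python3 -m pendant '[[[-1,0,0,0,0.7],[-1,0,1,0,0.8],[0,0,10,0,0.8],[0,0,30,0,0.8],[0,0,50,0,0.8],[0,20,50,0,0.8],[-10,50,20,0,0.8],[-10,55,0,0,0.8],[-10,55,0,0,0.8],[-10,55,0,0,0.8],[-10,30,0,0,0.8],[0,0,0,0,0.8],[0,0,0,0,0.8]]]'; python3 - <<'E'
from h import *
grab("top","pics/top8.png"); grab("scene","pics/scene8.png")
a=cv2.imread("pics/top8.png")[185:310,250:370]; b=cv2.imread("pics/scene8.png")[215:305,250:390]
o=np.zeros((520,800,3),np.uint8); o[:500,:480]=cv2.resize(a,None,fx=4,fy=4,interpolation=2); b=cv2.resize(b,(310,199),interpolation=2); o[:199,485:795]=b
cv2.imwrite("pics/c8.png",o)
E
```

```text
t: 24.6
position: [517.8, 329.1, 232.6]
tool_rot: [-1.981, -2.426, 0.003]
contact_force: [-0.4, -0.6, 0.6]
width: 76.0
```

View pics/c8.png

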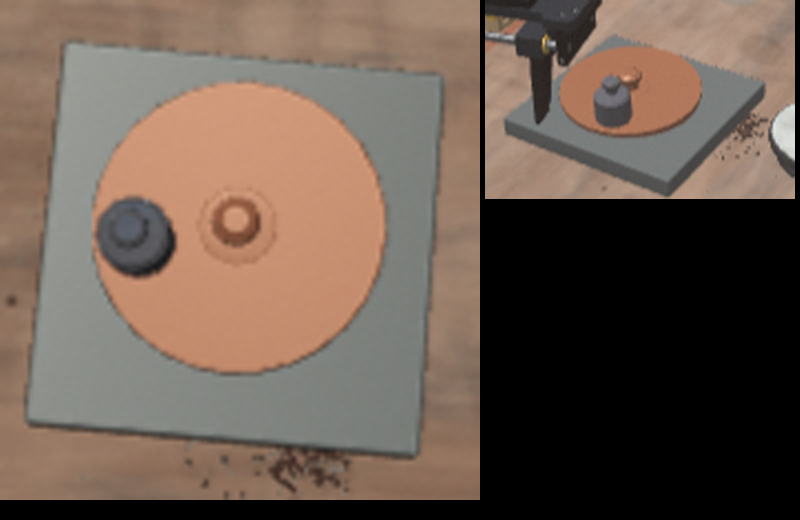

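```bash
python3 - <<'E'
from h import *
from scipy.optimize import least_squares
a=np.linspace(0,2*np.pi,180)
def edge(fn,box):
    t=cv2.imread(fn);h=cv2.cvtColor(t,cv2.COLOR_BGR2HSV); m=np.zeros(t.shape[:2],np.uint8); x0,x1,y0,y1=box
    m[y0:y1,x0:x1]=cv2.inRange(h,(0,80,60),(20,255,255))[y0:y1,x0:x1]
    k=max(cv2.findContours(m,0,1)[0],key=cv2.contourArea); return m,cv2.convexHull(k)[:,0]
def mod(c,q,phi=np.radians(102)):
    x,y,t=q; n=np.array([np.cos(phi),np.sin(phi),0]); ax=np.cross([0,0,1],n); R=cv2.Rodrigues(ax*t)[0]
    P=[]
    for z in(1,14):
        Z=np.c_[90*np.cos(a),90*np.sin(a),0*a+z]; piv=25*n
        P.append((Z-piv)@R.T+piv+[x,y,30])
    return proj(c,np.vstack(P))
for f,box in(("top1",(262,360,195,300)),("top8",(262,360,195,300)),("scene1",(270,360,228,285)),("scene8",(270,360,228,285))):
    c=load(f"pics/{f}.png"); m,h=edge(f"pics/{f}.png",box); hp=h.astype(np.float32)
    def fun(q):
        H=cv2.convexHull(mod(c,q).astype(np.float32)); return np.array([cv2.pointPolygonTest(H,(float(u),float(v)),True) for u,v in hp])-0.4
    r=least_squares(fun,[580,-4,.04],diff_step=1e-3,x_scale=[1,1,.02],loss='soft_l1'); print(f,r.x.round(3),np.abs(r.fun).mean().round(2),m.sum()//255)
n=np.array([np.cos(1.78),np.sin(1.78),0]);up=np.array([n[0]*.08,n[1]*.08,.997])
c=load("pics/top8.png"); kt=ray(c,282,241.75,96); b=kt-up*56
print("weight base",b, "rel",b[:2]-[580.5,-3.6],np.hypot(*(b[:2]-[580.5,-3.6])), np.degrees(np.arctan2(b[1]+3.6,b[0]-580.5)))
E
```

```text
top1 [ 5.81367e+02 -3.02700e+00 -1.90000e-02] 0.15 4655
top8 [ 5.81151e+02 -3.20100e+00  7.30000e-02] 0.14 4352
scene1 [ 5.83982e+02 -1.12120e+01 -3.50000e-02] 0.17 1895
scene8 [ 5.83965e+02 -1.13950e+01  4.90000e-02] 0.21 1797
weight base [569.32454609  56.69867717  40.168     ] rel [-11.17545391  60.29867717] 61.325534965938395 100.4997746321034
```

```bash
python3 -c "
from workcell import *
print(finish_job(), state()['t'])"
```

```text
the job is handed in; nothing more can be done
the job is handed in; nothing more can be done
```

The iron weight now stands on the lid's lifted side and holds it down. I handed the job in at about 25 s of the 72 s allowed; it returned no verdict.

- **Finding the side:** I pressed the rim at five points with the closed fingertips. The highest force I read was about 13 N. The lid rocked down fully at four of them and did not move at the fifth, at 45°. The depths at which it stopped put the middle of the lifted side at about 102° from world x. The fingers held it down for about 0.4 s at the first point, with the weight still on the table.
- **Placing the weight:** I gripped the dark iron weight by its body, lowered it in 1 mm steps and released it. The estimated force on the lid while setting it down peaked at about 11 N.
- **Last checks:**
  - **Weight position:** the top camera puts the weight about 61 mm from the lid's axis at about 100°, inside the 60 to 65 mm range. The wrist camera suggested 62 to 63 mm before release. With calibration good to about 2 mm, the margin on that range is small.
  - **Lid tilt:** compared with the start, the lid's lean towards the weight changed by +0.09 rad in the top view and +0.08 rad in the scene view.
  - **Lid shift:** the lid moved by less than 1 mm.
- **Disagreement:** the scene camera places the lid about 8 mm off from the other two cameras, and both views show a small lean (0.02 to 0.035 rad) for the level starting lid. I therefore relied on before-and-after differences for tilt and shift.
- **Not measured:** I did not measure the other objects' positions again. No unexpected contact forces showed in the readings.

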